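Put the cake server and spatula to bed in their case

TASK

Put the cake server and then the wooden spatula, which lean on the sloping white draining rest, away in the open wooden case: each goes in the compartment shaped for it, blade in the blade end next to the hinge, and is set down level and gently before you let go of it. Then lower the case's hinged lid gently until it is fully shut, and leave everything else on the surface where it stands.

Things in the scene. Friction and masses are not known exactly. Their poses are not given: they have to be found in the camera images.
- server: cake server, 200 mm long, 110 g: steel blade 75 x 60 mm (40 wide at the end), 4 thick; dark wooden handle 125 long, 20 wide, 18 thick. Origin: on the flat underside, below the handle's grip point; x along it, blade to -x, z out of its top face. Tip at x = -125 mm, handle x = -50 to 75 mm. Undersides of blade and handle in one plane. Starts leaning handle up, 27 degrees from level
- server_tip (a point): middle of the cake server's blade tip, on the underside plane
- spatula: narrow wooden spatula, 180 mm long, 70 g: blade 90 x 34 mm, 5 thick, round end; handle 90 long, 20 wide, 18 thick. Origin: on the flat underside, below the handle's grip point; x along it, blade to -x, z out of its top face. Tip at x = -125 mm, handle x = -35 to 55 mm. Starts leaning handle up, 27 degrees from level
- spatula_tip (a point): middle of the spatula's blade tip, on the underside plane
- rest: fixed white draining rest: plate 110 mm up the slope by 200 mm wide, 27 degrees from level, 14 mm lip at its low -x end, high +x end about 60 mm up. The utensils lie on it 96 mm apart, either one on either side, tips at the lip; their handles stick out over the high end (plate ends 15 mm before the utensil's origin). Origin: on the work surface under its middle; z up
- case: fixed wooden case, 230 mm (x) by 180 mm (y), 36 mm high, walls and floor 6 mm, lid hinged on top of its -x end. Origin: on the work surface under its middle; z up. Two compartments along x, at y = 42 mm (server) and -42 mm (spatula), with blade pockets at the -x end and handle slots at the +x end; between them, x = -45 to 52 mm, the floor is free for fingers over 168 mm
- server_place (a point): where the cake server's origin belongs, on the case floor 6 mm up, axes as the case's (server's x along case's x). Its blade pocket is 68 mm wide between ribs 14 mm high above the floor (case x = -109 to -45 mm), its handle slot 28 mm wide between such ribs (x = 52 to 109 mm)
- spatula_place (a point): where the spatula's origin belongs, on the case floor 6 mm up, axes as the case's (spatula's x along case's x). Its blade pocket is 42 mm wide between ribs 14 mm high above the floor (case x = -109 to -45 mm), its handle slot 28 mm wide between such ribs (x = 52 to 87 mm)
- lid (a joint): angle of the case's wooden lid (rad): 0 shut on the rim, grows as it opens, 1.57 upright, at most 1.75. A plate 236 mm long from the hinge, 180 mm wide, 8 mm thick, with a small brass lip 12 mm beyond the middle of its free edge. The stiff hinge stays where it is left and yields to about 5 N at the free edge
- lid_hinge (a point): middle of the hinge line, on the lid's inner face, at the case's -x end, 36 mm above the work surface
- lid_edge (a point): middle of the lid's free edge, on the outer face (upper when shut), 236 mm from the hinge line
- carafe: empty glass carafe, 105 mm wide, 200 mm tall; origin under its middle. Leave alone
- lunch_box: teal lunch box snapped shut, 184 x 128 x 63 mm; origin under its middle. Leave alone
- saucer: white saucer, 124 mm wide, 18 mm high; origin under its middle. Leave alone
- infuser: steel tea infuser ball on a small foot, 44 mm wide, 59 mm tall; origin under its middle. Leave alone
- dipper: wooden honey dipper lying down, 161 mm long, 36 mm thick at its ends; origin on the work surface under its middle. Leave alone
- honey_jar: honey jar, 60 mm wide, 75 mm tall; origin under its middle. Leave alone
Mind the look-alikes: they are no part of the job. Of the things that look like the server, the smaller one is meant. Leave any purple look-alike of the spatula alone.

How it is judged:
By the outcome, as a careful person would: the job done as asked, in the order asked, and still so for the second after the job is handed in, with the robot touching nothing.
It also fails if it takes over 72 s, if anything falls off the work surface, if the arm or the gripper's body presses on something with over 40 N, if the wrist force passes 120 N, or if a joint passes its speed limit or range.

ROBOT

A 6-joint arm with a two-finger parallel gripper is mounted at the origin on the work surface. World frame = base frame: x ahead of the robot, y to its left, z up, the work surface at z = 0. Lengths are in m, angles in degrees, forces in N, time in s.
With the tool pointing down it reaches from about 0.375 to 0.9 m from the base axis. Payload 3.1 kg.
Tool frame: the origin (TCP) lies between the finger pads; the fingertips stand 11 mm ahead of it and the grasp point (between the pads) lies 8 mm behind it; z points along the fingers, y is the line along which they close (so a half turn about z gives the same grasp; the last joint's range is limited). The gripper opens to 87 mm and grips with 3 to 60 N. Pads are 19 mm wide; open, the fingers measure 117 mm over their backs; the gripper's body (75 mm by 190 mm) begins 51 mm behind the grasp point.
Start: joints at [-82.936, 30.224, 82.088, -0, 67.689, -10.227], TCP at [0.186, -0.597, 0.234] pointing down, gripper open.
Joint ranges: [-176.69, 176.69], [-43.24, 126.21], [12.49, 139.97], [-82, 262], [0, 151.66], [-163.58, 163.58]. Speed limits (degrees/s): [159.86, 159.86, 180, 180, 180, 180].

INTERFACE

Orientations are given as a 3x3 rotation matrix whose columns are the frame's x, y, z axes.
In Python, from rig import bot, viewer, workorder, models gives the robot as it stands.
- The arm moves only by the shell command python3 -m jog 'ROWS'. ROWS is JSON, a list of rows, each a list of 7 numbers: the opening, from 0 (shut) to 1 (fully open), then the shift along the tool's x, y, z in m, then the turn, a rotation vector about the tool's x, y, z in degrees. In form: [[claw, x, y, z, ax, ay, az], ...]. A call has 1 to 20 rows; each row is the pose to reach, as a shift and turn from the pose commanded when the call began, along the tool's axes at that moment; what a row does not reach only later rows make up. A row lasts 1/8 s, in which the tool goes at most 62.5 mm and 10.7 degrees, less where a joint would pass 70% of its speed; a pose out of reach is approached as far as the arm can. A call with a gripper value outside its range is refused whole. The fingers move at their own pace and stop on an object; the grip force is fixed at half the most. Time passes only in rows, so rows that repeat a pose let the fingers close. It gives the time, the measured TCP pose, the force, the opening and the grip force at its end, in the units of the state.
- bot.read_state(): the state, without advancing time (a new reading comes with each control period).
- viewer.capture(name): name is "scene" or "top"; returns (picture, depth): 400x640x3 uint8, blue, green, red; 400x640 float32, m along the optical axis (not along the pixel's ray), 0 where there is no reading.
- viewer.camera_info(name): a dict with "fx", "fy", "cx", "cy" (pixels), "world_to_cam" (4x4, takes a point from world to camera coordinates). Camera axes: x right, y down, z forward; pixel columns grow to the right and rows downward; lengths in m; the calibration is good to about 2 mm. A picture is of the moment at which its call begins. camera_info takes no time and is no camera call.
- workorder.hand_in(): hands the job in; it is judged then, once.
Trained networks look in the newest picture that a camera, given by its name, has taken for a name from the list of things; names that differ only in an ending like _2 or _b are one class to them, and where a whole thing is asked for, a point or a joint stands for the part that bears it (a point fixed in the world has none). Each returns a list of dicts, best first, with "p" (0 to 1); they miss things now and then, are a little off and sometimes report something else, mostly with a low value. They report only what shows in the picture. A call takes as long as a camera call. They do not tell look-alikes from the thing itself.
- models.outline_of(camera, thing): "mask" (400x640 bool, what is visible of it).
- models.tip_of(camera, thing): "xyz" ([x, y, z] in m, in world coordinates, good to about 4 mm: a listed point, or the origin of a listed thing).
The state is a dict: "time_s": time; "joint_positions": joint angles; "qvel": joint speeds; "tau": joint torques, N m; "position": TCP position; "tcp_rot": TCP orientation; "force": force on the tool from outside, world axes, zero at the start; "moment": the same for the moment, N m; "opening": opening from 0.0 (shut) to 1.0 (fully open); "grasp_force": force on a finger pad.
Only numpy, scipy, OpenCV 4.12 (cv2) and the standard library are available. Lean on these libraries where they do the work, as an engineer would, in place of code of your own. Each camera call takes 0.05 s, during which the arm holds its last target. There are 200 camera calls.

## Working session

There is one attempt and no reset: what is moved stays moved. The work goes in short steps, Python scripts to look and compute and a shell command to move; the robot and the scene stay as the last step left them, time stands still between calls to the robot, and variables do not carry over. Pictures are saved under pics/ and viewed, at most 10 in all, crops included, and the job is handed in when it is done.

```bash
ls; mkdir -p pics; cat > h.py <<'E'
import numpy as np, cv2
from rig import bot, viewer, workorder, models
def cap(n,f=None):
    im,d=viewer.capture(n)
    if f: cv2.imwrite('pics/'+f,im)
    return im,d
def world(n,u,v,d):
    c=viewer.camera_info(n); u=np.asarray(u,float);v=np.asarray(v,float)
    P=np.stack([(u-c['cx'])/c['fx']*d,(v-c['cy'])/c['fy']*d,d,np.ones_like(d)],-1)
    return (P@np.linalg.inv(np.array(c['world_to_cam'])).T)[...,:3]
def cloud(n,d):
    v,u=np.mgrid[0:400,0:640]
    return world(n,u,v,d)
def pix(n,p):
    c=viewer.camera_info(n); q=np.array(c['world_to_cam'])@np.r_[p,1]
    return np.round([c['fx']*q[0]/q[2]+c['cx'],c['fy']*q[1]/q[2]+c['cy']],1)
E
python3 - <<'E'
from h import *
np.set_printoptions(precision=4,suppress=True)
ims=[cap(n)[0] for n in('scene','top')]
cv2.imwrite('pics/a.png',ims[0]);cv2.imwrite('pics/b.png',ims[1])
for n in('scene','top'):
    for t in('server','server_tip','spatula','spatula_tip','rest','case','server_place','spatula_place','lid_hinge','lid_edge'):
        for r in models.tip_of(n,t)[:4]: print(n,t,round(r['p'],2),np.array(r['xyz']),pix(n,r['xyz']))
print(bot.read_state())
E
```

```text
pics
scene server 0.89 [ 0.1906  0.4493 -0.0008] [436.1 177.9]
scene server 0.66 [0.5485 0.3266 0.0686] [388.6 233.1]
scene server 0.18 [ 0.4917 -0.0926  0.0072] [269.3 208.4]
scene server_tip 0.7 [0.4367 0.3    0.0185] [384.7 215.9]
scene server_tip 0.56 [ 0.3718  0.4198 -0.0021] [422.  212.6]
scene spatula 0.71 [0.5684 0.2309 0.0684] [357.3 232. ]
scene spatula 0.67 [ 0.5198  0.4608 -0.0036] [429.2 248.6]
scene spatula_tip 0.73 [ 0.5004  0.5848 -0.0005] [469.2 251.1]
scene spatula_tip 0.69 [ 0.5784 -0.1006  0.0038] [258.7 227.3]
scene spatula_tip 0.66 [0.4559 0.2057 0.0126] [356. 216.]
scene spatula_tip 0.58 [ 0.698   0.074  -0.0039] [298.6 268. ]
scene rest 0.75 [ 0.4938  0.2667 -0.0018] [371.4 230.6]
scene rest 0.71 [0.4561 0.2091 0.0165] [357.  215.5]
scene case 0.29 [ 0.7943  0.1044 -0.0023] [299.2 295.5]
scene server_place 0.83 [ 0.4917 -0.093   0.0023] [269.3 209.3]
scene spatula_place 0.8 [ 0.5792 -0.1036  0.0047] [257.8 227.1]
scene lid_hinge 0.72 [ 0.5272 -0.2319  0.0385] [226.6 202.3]
scene lid_edge 0.55 [ 0.524  -0.2607  0.2681] [207.  149.5]
top server 0.79 [ 0.1923  0.
[... 744 characters left out ...]
254   0.2708] [463.6 161.1]
top lid_hinge 0.84 [ 0.5256 -0.2335  0.0362] [433.6 182.7]
top lid_edge 0.94 [ 0.5272 -0.2565  0.2686] [464.4 161.5]
{'time_s': 1.1, 'joint_positions': array([-82.9347,  30.2222,  82.0891,  -0.0003,  67.691 , -10.2268]), 'qvel': array([0.0014, 0.0165, 0.0726, 0.0339, 0.0836, 0.0368]), 'tau': array([ -0.0011, -44.0026, -17.699 ,   0.0633,   0.0504,  -0.    ]), 'position': array([ 0.1858, -0.5967,  0.2336]), 'tcp_rot': array([[ 0.9548,  0.2972, -0.    ],
       [ 0.2972, -0.9548,  0.    ],
       [ 0.    , -0.    , -1.    ]]), 'force': array([-0.6829,  0.4644, -0.3134]), 'moment': array([ 0.0309,  0.0369, -0.0378]), 'grasp_force': 0.0, 'opening': 0.9993752159141261}
```

View pics/a.png

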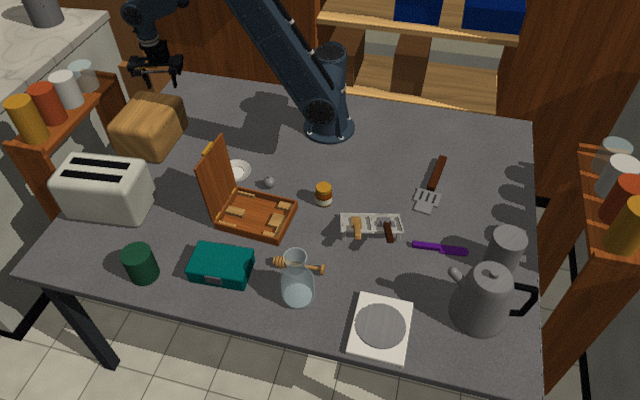

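View pics/b.png

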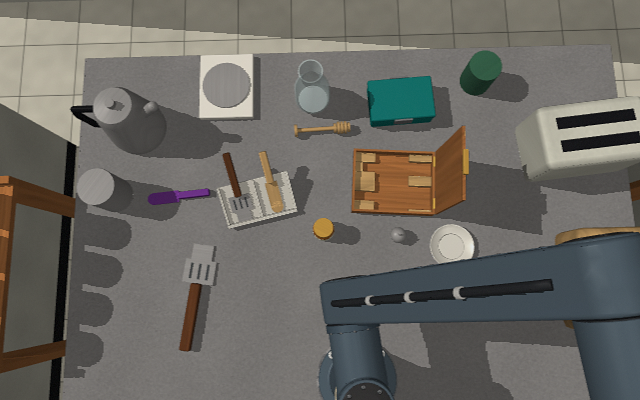

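The scene view shows the case open at (255,210), with its lid standing at (215,175). The rest is at (371,226), with the dark-handled server at (388,232) and the pale spatula at (357,230).

Possible mix-ups in the top view:
- **Server:** the big slotted turner at (193,300), or the small one on the rest at (235,180). I choose the small one.
- **Spatula:** the purple one at (180,196), or the pale one on the rest at (268,175). I choose the pale one. The honey dipper at (322,129) is neither.

```bash
python3 - <<'E'
from h import *
np.set_printoptions(precision=4,suppress=True)
C={};I={}
for n in('scene','top'):
    I[n],d=cap(n); C[n]=cloud(n,d)
cv2.imwrite('pics/c.png',cv2.resize(I['top'][130:240,200:480],None,fx=2.8,fy=2.8,interpolation=cv2.INTER_CUBIC))
sv=dict(server=([.4325,.3008,.011],[.5438,.323,.071]),spatula=([.4587,.2074,.0096],[.5671,.2316,.0636]))
for n in C:
    P=C[n].reshape(-1,3)
    for t in sv:
        for r in models.outline_of(n,t)[:3]:
            m=r['mask']; Q=C[n][m]; c=np.median(Q,0)
            if abs(c[0]-.5)>.12 or abs(c[1]-np.mean([sv[t][0][1],sv[t][1][1]]))>.05: continue
            Q=Q[(np.linalg.norm(Q-c,axis=1)<.14)]
            mu=np.median(Q,0); 
            H=Q[Q[:,2]>.062]; 
            w,V=np.linalg.eigh(np.cov(Q.T)); a=V[:,2]*np.sign(V[0,2])
            s=(Q-mu)@a; 
            print(n,t,round(r['p'],2),len(Q),'mu',mu,'ax',a,'yaw',np.degrees(np.arctan2(a[1],a[0])),'pitch',np.degrees(np.arcsin(a[2])),'range',np.percentile(s,[1,99]),'zmax',Q[:,2].max(),'Hmed',np.median(H,0),'Hend',H[np.argsort(H@a)[-3:]].mean(0))
    # rim of case
    K=P[(abs(P[:,0]-.54)<.15)&(P[:,1]>-.225)&(P[:,1]<.06)&(abs(P[:,2]-.036)<.005)].astype(np.float32)
    print(n,'rim',len(K),np.median(K[:,2]),cv2.minAreaRect(K[:,:2]*1000))
    F=P[(abs(P[:,0]-.53)<.08)&(abs(P[:,1]+.11)<.08)&(P[:,2]<.03)]
    print('hist z',np.histogram(F[:,2],bins=np.arange(-.005,.031,.0025)))
    L=P[(abs(P[:,0]-.53)<.12)&(P[:,1]<-.2)&(P[:,1]>-.3)&(P[:,2]>.06)&(P[:,2]<.25)]
    print('lid',len(L),L.min(0),L.max(0))
    w,V=np.linalg.eigh(np.cov(L.T)); print(V[:,0],L.mean(0))
    R=P[(abs(P[:,0]-.49)<.09)&(abs(P[:,1]-.265)<.13)]
    for t in('carafe','lunch_box','honey_jar','saucer','infuser','dipper'):
        r=models.tip_of(n,t)[:1]; print(t,[(round(q['p'],2),np.array(q['xyz'])) for q in r])
E
```

```text
scene server 0.55 306 mu [0.5081 0.3189 0.053 ] ax [0.8393 0.1633 0.5185] yaw 11.010506402971219 pitch 31.233778788163352 range [-0.0868  0.1167] zmax 0.11674500444167135 Hmed [0.5715 0.3248 0.1   ] Hend [0.6075 0.3363 0.113 ]
scene spatula 0.75 201 mu [0.5401 0.2232 0.0682] ax [0.8378 0.188  0.5127] yaw 12.649002103969135 pitch 30.84123122335331 range [-0.0981  0.0834] zmax 0.11085454824431462 Hmed [0.5876 0.231  0.096 ] Hend [0.6137 0.2388 0.106 ]
scene rim 357 0.034267515 ((513.8444213867188, -87.201416015625), (279.9065856933594, 236.19190979003906), 86.11699676513672)
hist z (array([  5,  32, 164, 307, 347, 216,  74,  55,  93, 119, 121,  39,  23,
        11]), array([-0.005 , -0.0025,  0.    ,  0.0025,  0.005 ,  0.0075,  0.01  ,
        0.0125,  0.015 ,  0.0175,  0.02  ,  0.0225,  0.025 ,  0.0275,
        0.03  ]))
lid 1626 [ 0.435  -0.2642  0.0601] [ 0.6219 -0.2319  0.2497]
[-0.0714 -0.9958 -0.0577] [ 0.535  -0.2468  0.1593]
carafe [(0.79, array([ 0.7934,  0.1045, -0.0012]))]
lunch_box [(0.68, array([ 0.7672, -0.1515,  0.0008]))]
honey_jar [(0.93, array([ 0.4004,  0.0799, -0.00
[... 716 characters left out ...]
625), 86.03697204589844)
hist z (array([  0,  21, 123, 374, 759, 645, 323,  92,  62, 155, 194, 149,  43,
         8]), array([-0.005 , -0.0025,  0.    ,  0.0025,  0.005 ,  0.0075,  0.01  ,
        0.0125,  0.015 ,  0.0175,  0.02  ,  0.0225,  0.025 ,  0.0275,
        0.03  ]))
lid 1560 [ 0.4353 -0.2554  0.06  ] [ 0.6162 -0.2314  0.25  ]
[-0.0662 -0.996  -0.0598] [ 0.5223 -0.2435  0.1619]
carafe [(0.65, array([0.7922, 0.1073, 0.    ]))]
lunch_box [(0.94, array([ 0.7688, -0.1482,  0.0016]))]
honey_jar [(0.7, array([0.4046, 0.0802, 0.0006]))]
saucer [(0.62, array([ 0.3483, -0.2725,  0.0019]))]
infuser [(0.47, array([ 0.3838, -0.127 ,  0.0017]))]
dipper [(0.7, array([ 0.6995,  0.0746, -0.0034]))]
```

View pics/c.png

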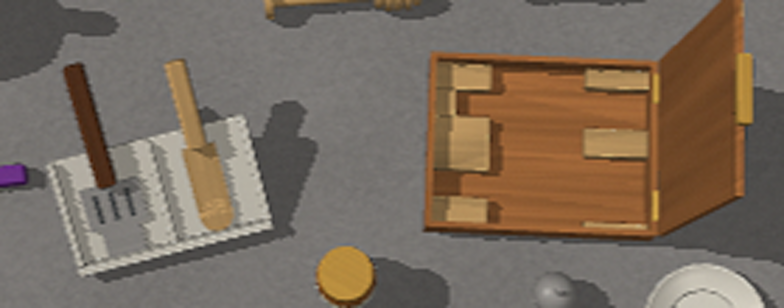

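The crop confirms it: the dark-handled server with its slotted blade is at (90,130), and the pale spatula at (190,100) lies to its right on the rest. The case's wide (server) compartment is at the lower side, (600,190), with the hinge on its right. I'll refine the lines and plan the first reach.

```bash
cat >> h.py <<'E'
from scipy.spatial.transform import Rotation as Ro
def frame(yaw,pitch=0):  # utensil frame -> tool rot (tool x along utensil x, z = -uz)
    U=Ro.from_euler('ZY',[yaw,-pitch],degrees=True).as_matrix()
    return U, U@np.diag([1,-1,-1])
def rel(targets,p0=None,R0=None):
    s=bot.read_state(); p0=s['position'] if p0 is None else p0; R0=s['tcp_rot'] if R0 is None else R0
    for p,R in targets:
        sh=R0.T@(np.asarray(p)-p0); rv=Ro.from_matrix(R0.T@R).as_rotvec(degrees=True)
        print('row',np.round(sh,4),np.round(rv,2),'dist %.3f ang %.1f'%(np.linalg.norm(sh),np.linalg.norm(rv)))
E
python3 - <<'E'
from h import *
np.set_printoptions(precision=4,suppress=True)
I={};D={}
for n in('scene','top'): I[n],D[n]=cap(n)
# rim corners
def onz(n,u,v,z):
    a=world(n,u,v,np.array(.5));b=world(n,u,v,np.array(1.5)); t=(z-a[2])/(b[2]-a[2]); return a+t*(b-a)
co=[onz('top',200+x/2.8,130+y/2.8,.036) for x,y in((432,53),(425,230),(655,62),(655,237))]
for c in co: print('corner',c)
print('centre',np.mean(co,0))
# utensil handles from colour
for t,(c0) in dict(server=[.545,.324,.07],spatula=[.567,.231,.066]).items():
  for n in I:
    P=cloud(n,D[n]); U,_=frame(12,27); L=(P-np.array(c0))@U  # local coords
    hsv=cv2.cvtColor(I[n],cv2.COLOR_BGR2HSV)
    m=(abs(L[...,1])<.03)&(abs(L[...,0])<.13)&(L[...,2]>.0)&(L[...,2]<.04)&(hsv[...,1]>70)
    q=L[m]; h=q[(q[:,0]>-.03)]
    A=np.polyfit(h[:,0],h[:,1],1)
    print(t,n,m.sum(),'x range',np.percentile(q[:,0],[0,2,98,100]),'lateral at 0',A[1],'dyaw',np.degrees(A[0]),'top z',np.median(h[:,2]), 'z slope',np.degrees(np.polyfit(h[:,0],h[:,2],1)[0]))
  U,R=frame(12,27); 
  if t=='server':
    c=np.array(c0)
    g=c+U[:,2]*.012
    Rd=frame(12)[1]
    rel([([.42,-.25,.42],frame(15)[1]),(g+U[:,2]*.1,R),(g,R)])
E
```

```text
corner [ 0.6298 -0.0141  0.036 ]
corner [ 0.4477 -0.0007  0.036 ]
corner [ 0.6142 -0.24    0.036 ]
corner [ 0.435  -0.2286  0.036 ]
centre [ 0.5317 -0.1209  0.036 ]
server scene 135 x range [-0.043  -0.0385  0.0764  0.0796] lateral at 0 -0.0038161914639290627 dyaw 1.2863738402894946 top z 0.014366225649831631 z slope -3.18483382105885
server top 323 x range [-0.0487 -0.0443  0.0746  0.0766] lateral at 0 -0.00031008082259013496 dyaw 0.9088114158720494 top z 0.017141082067658377 z slope -0.5541144011923879
row [ 0.3267 -0.2614 -0.1865] [0.  0.  2.3] dist 0.458 ang 2.3
row [ 0.566  -0.777   0.0637] [-1.25 26.98  5.2 ] dist 0.963 ang 27.5
row [ 0.6112 -0.7728  0.1528] [-1.25 26.98  5.2 ] dist 0.997 ang 27.5
spatula scene 194 x range [-0.1232 -0.1189  0.06    0.0633] lateral at 0 -0.003579796905557238 dyaw 1.1970901416399962 top z 0.01836383027520049 z slope -2.9397212614468677
spatula top 582 x range [-0.1234 -0.1168  0.0545  0.0569] lateral at 0 -0.00041740528142033916 dyaw 1.0855292252432525 top z 0.020839548172031368 z slope -0.9118817227123863
```

```bash
python3 -m jog '[[1,0.327,-0.261,-0.187,0,0,2],[1,0.327,-0.261,-0.187,0,0,2],[1,0.327,-0.261,-0.187,0,0,2],[1,0.327,-0.261,-0.187,0,0,2],[1,0.327,-0.261,-0.187,0,0,2],[1,0.327,-0.261,-0.187,0,0,2],[1,0.327,-0.261,-0.187,0,0,2],[1,0.327,-0.261,-0.187,0,0,2],[1,0.56,-0.77,0.03,-1,27,4],[1,0.56,-0.77,0.03,-1,27,4],[1,0.56,-0.77,0.03,-1,27,4],[1,0.56,-0.77,0.03,-1,27,4],[1,0.56,-0.77,0.03,-1,27,4],[1,0.56,-0.77,0.03,-1,27,4],[1,0.56,-0.77,0.03,-1,27,4],[1,0.56,-0.77,0.03,-1,27,4],[1,0.56,-0.77,0.03,-1,27,4],[1,0.56,-0.77,0.03,-1,27,4],[1,0.56,-0.77,0.03,-1,27,4],[1,0.56,-0.77,0.03,-1,27,4]]'
cat > g1.py <<'E'
from h import *
U,R=frame(13,27); c=np.array([.545,.323,.070]); g=c+U[:,2]*.0125
rel([(g+U[:,2]*.06,R),(g,R)])
E
python3 g1.py
```

```text
time_s: 4.6
position: [0.4912, 0.3045, 0.2036]
tcp_rot: [[0.868, 0.229, 0.442], [0.204, -0.974, 0.103], [0.454, 0.001, -0.891]]
force: [0.0, -0.2, 0.2]
opening: 1.0
grasp_force: 0.0
row [-0.0102 -0.0059  0.0722] [-0.05  0.03  0.21] dist 0.073 ang 0.2
row [-0.0102 -0.0058  0.1322] [-0.05  0.03  0.21] dist 0.133 ang 0.2
```

```bash
python3 -m jog '[[1,-0.01,-0.006,0.06,0,0,0.2],[1,-0.01,-0.006,0.095,0,0,0.2],[1,-0.01,-0.006,0.12,0,0,0.2],[1,-0.01,-0.006,0.132,0,0,0.2],[1,-0.01,-0.006,0.132,0,0,0.2],[1,-0.01,-0.006,0.132,0,0,0.2],[0.1,-0.01,-0.006,0.132,0,0,0.2],[0.1,-0.01,-0.006,0.132,0,0,0.2],[0.1,-0.01,-0.006,0.132,0,0,0.2],[0.1,-0.01,-0.006,0.132,0,0,0.2],[0.1,-0.01,-0.006,0.132,0,0,0.2],[0.1,-0.01,-0.006,0.132,0,0,0.2],[0.1,-0.01,-0.006,0.132,0,0,0.2],[0.1,-0.01,-0.006,0.132,0,0,0.2]]'; python3 g1.py
```

```text
time_s: 6.35
position: [0.5399, 0.3224, 0.0813]
tcp_rot: [[0.868, 0.225, 0.442], [0.2, -0.974, 0.103], [0.454, -0.001, -0.891]]
force: [0.4, -0.1, -0.6]
opening: 0.225
grasp_force: 29.8
row [-0.0006  0.0005 -0.0601] [-0.06 -0.    0.  ] dist 0.060 ang 0.1
row [-0.0006  0.0005 -0.0001] [-0.06 -0.    0.  ] dist 0.001 ang 0.1
```

```bash
cat > place.py <<'E'
from h import *
CC=np.array([.533,-.1195,0]); CY=86
UC,_=frame(CY)
def P(x,y,z): return CC+UC@np.array([x,y,z])
E
python3 - <<'E'
from place import *
s=bot.read_state();R=s['tcp_rot'];p=s['position']
rel([(p-R[:,2]*.06,R),([.53,.25,.28],frame(20)[1]),([.53,.1,.28],frame(50)[1]),(P(.05,.042,.2),frame(86)[1])])
E
```

```text
row [-0.   -0.   -0.06] [0. 0. 0.] dist 0.060 ang 0.0
row [ 0.0671  0.0681 -0.1889] [  1.59 -26.97  -6.85] dist 0.212 ang 27.9
row [ 0.037   0.2142 -0.2043] [  8.66 -26.07 -36.29] dist 0.298 ang 45.5
row [-0.0634  0.3687 -0.1659] [ 17.13 -23.26 -71.55] dist 0.409 ang 77.2
```

```bash
python3 -m jog '[[0.1,0,0,-0.02,0,0,0],[0.1,0,0,-0.06,0,0,0],[0.1,0.03,0.03,-0.11,0.8,-10,-2],[0.1,0.05,0.05,-0.15,1.2,-18,-4],[0.1,0.067,0.068,-0.189,1.6,-27,-7],[0.1,0.056,0.12,-0.194,4,-26.7,-16],[0.1,0.046,0.17,-0.2,6,-26.4,-26],[0.1,0.037,0.214,-0.204,8.7,-26.1,-36.3],[0.1,0.012,0.253,-0.195,10.8,-25.4,-45],[0.1,-0.013,0.292,-0.185,12.9,-24.7,-54],[0.1,-0.038,0.33,-0.175,15,-24,-63],[0.1,-0.063,0.369,-0.166,17.1,-23.3,-71.5],[0.1,-0.063,0.369,-0.166,17.1,-23.3,-71.5],[0.1,-0.063,0.369,-0.166,17.1,-23.3,-71.5],[0.1,-0.063,0.369,-0.166,17.1,-23.3,-71.5],[0.1,-0.063,0.369,-0.166,17.1,-23.3,-71.5]]'
python3 - <<'E'
from place import *
np.set_printoptions(precision=4,suppress=True)
s=bot.read_state(); p=s['position']; R=s['tcp_rot']; print(p); U=R@np.diag([1,-1,-1])
I={}
for n in('scene','top'):
    I[n],d=cap(n); C=cloud(n,d); L=(C-(p-U[:,2]*.0125))@U
    m=(abs(L[...,1])<.045)&(abs(L[...,0])<.14)&(abs(L[...,2]-.0)<.03)
    b=L[m&(L[...,0]<-.05)]; 
    print(n,m.sum(),'x',np.percentile(L[m][:,0],[0,2,98,100]),'blade y',np.percentile(b[:,1],[2,50,98]),'blade z',np.median(b[:,2]) if len(b) else None, 'z fit',np.polyfit(b[:,0],b[:,2],1) if len(b)>9 else '')
    for t in('server','server_tip'):
        for r in models.tip_of(n,t)[:4]:
            q=(np.array(r['xyz'])-(p-U[:,2]*.0125))@U
            if np.linalg.norm(q)<.2: print(n,t,round(r['p'],2),q)
cv2.imwrite('pics/d.png',np.hstack([cv2.resize(I['scene'][100:270,180:350],(400,400)),cv2.resize(I['top'][100:270,330:500],(400,400))]))
E
```

```text
time_s: 8.35
position: [0.4954, -0.066, 0.2008]
tcp_rot: [[0.069, 0.998, 0.001], [0.998, -0.069, -0.001], [-0.001, 0.001, -1.0]]
force: [0.0, -0.7, -0.8]
opening: 0.228
grasp_force: 29.9
[ 0.4954 -0.066   0.2008]
scene 315 x [-0.1299 -0.1262  0.0699  0.0717] blade y [-0.0322 -0.0129  0.019 ] blade z 0.0011724329218938889 z fit [0.0028 0.0016]
scene server 0.65 [ 0.0006 -0.0024 -0.0022]
scene server_tip 0.72 [-0.1216  0.0017  0.0025]
scene server_tip 0.48 [-0.0254  0.001  -0.1839]
top 180 x [-0.127  -0.1263  0.0713  0.0717] blade y [-0.022  -0.0035  0.0212] blade z 0.0034029012626931405 z fit [0.0086 0.0042]
top server_tip 0.68 [-0.1249  0.0054 -0.0035]
```

View pics/d.png

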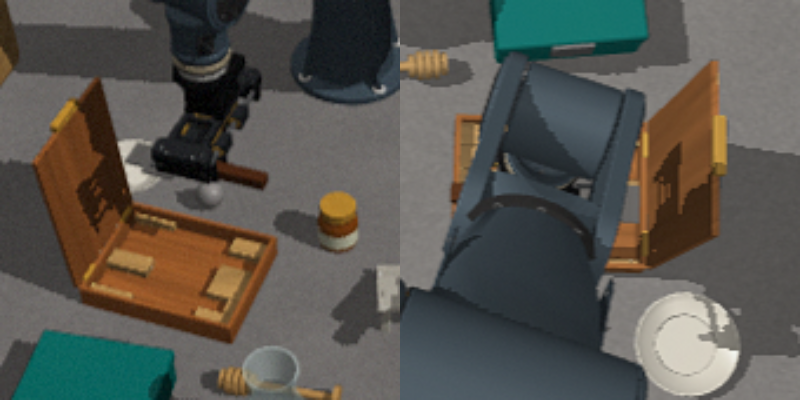

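The server hangs level in the grip at (235,172) in the left half, blade towards the lid, with the tip about 126 mm from the TCP. I'll line it up and lower it.

```bash
python3 - <<'E'
from place import *
rel([(P(.023,.042,z),frame(86)[1]) for z in(.12,.04,.02)])
E
```

```text
row [-0.027  -0.0005  0.0805] [ 0.02  0.04 -0.04] dist 0.085 ang 0.1
row [-0.027  -0.0006  0.1605] [ 0.02  0.04 -0.04] dist 0.163 ang 0.1
row [-0.0269 -0.0006  0.1805] [ 0.02  0.04 -0.04] dist 0.182 ang 0.1
```

```bash
python3 -m jog '[[0.1,-0.015,0,0.03,0,0,0],[0.1,-0.027,-0.0005,0.08,0,0,0],[0.1,-0.027,-0.0005,0.115,0,0,0],[0.1,-0.027,-0.0005,0.145,0,0,0],[0.1,-0.027,-0.0005,0.155,0,0,0],[0.1,-0.027,-0.0005,0.162,0,0,0],[0.1,-0.027,-0.0005,0.166,0,0,0],[0.1,-0.027,-0.0005,0.170,0,0,0],[0.1,-0.027,-0.0005,0.173,0,0,0],[0.1,-0.027,-0.0005,0.176,0,0,0],[0.1,-0.027,-0.0005,0.176,0,0,0]]'
```

```text
time_s: 10.02
position: [0.4926, -0.0939, 0.0243]
tcp_rot: [[0.071, 0.997, -0.0], [0.997, -0.071, -0.001], [-0.001, -0.0, -1.0]]
force: [-0.7, 0.2, -0.5]
opening: 0.231
grasp_force: 29.9
```

```bash
python3 -m jog '[[0.1,0,0,0.001,0,0,0],[0.1,0,0,0.002,0,0,0],[0.1,0,0,0.002,0,0,0]]'
```

```text
time_s: 10.4
position: [0.4926, -0.0939, 0.0223]
tcp_rot: [[0.071, 0.997, -0.0], [0.997, -0.071, -0.001], [-0.001, -0.0, -1.0]]
force: [-0.6, -0.0, -0.9]
opening: 0.228
grasp_force: 29.9
```

```bash
python3 -m jog '[[0.1,0,0,0.0005,0,0,0],[0.1,0,0,0.001,0,0,0],[0.1,0,0,0.001,0,0,0]]'; python3 -m jog '[[0.1,0,0,0.0005,0,0,0],[0.1,0,0,0.001,0,0,0],[0.1,0,0,0.001,0,0,0]]'
```

```text
time_s: 10.78
position: [0.4926, -0.0939, 0.0213]
tcp_rot: [[0.071, 0.997, -0.0], [0.997, -0.071, -0.001], [-0.001, 0.0, -1.0]]
force: [-0.0, 0.7, -0.7]
opening: 0.225
grasp_force: 29.9
time_s: 11.15
position: [0.4926, -0.0939, 0.0203]
tcp_rot: [[0.071, 0.997, -0.0], [0.997, -0.071, -0.001], [-0.001, 0.0, -1.0]]
force: [0.5, 0.3, -1.0]
opening: 0.226
grasp_force: 29.9
```

```bash
python3 -m jog '[[0.1,0,0,0.0005,0,0,0],[0.1,0,0,0.001,0,0,0],[0.1,0,0,0.001,0,0,0]]'; python3 -m jog '[[0.1,0,0,0.0005,0,0,0],[0.1,0,0,0.0005,0,0,0]]'
```

```text
time_s: 11.52
position: [0.4926, -0.0939, 0.0198]
tcp_rot: [[0.071, 0.997, 0.0], [0.997, -0.071, -0.001], [-0.001, 0.0, -1.0]]
force: [-1.3, 0.3, 5.9]
opening: 0.23
grasp_force: 29.9
time_s: 11.78
position: [0.4926, -0.0939, 0.0198]
tcp_rot: [[0.071, 0.998, 0.001], [0.998, -0.071, -0.001], [-0.001, 0.001, -1.0]]
force: [-2.2, 0.1, 9.4]
opening: 0.227
grasp_force: 29.9
```

```bash
python3 -m jog '[[0.1,0,0,-0.001,0,0,0],[0.1,0,0,-0.001,0,0,0],[0.4,0,0,-0.001,0,0,0],[0.4,0,0,-0.001,0,0,0],[0.4,0,0,-0.001,0,0,0],[0.4,0,0,-0.001,0,0,0],[0.4,0,0,-0.01,0,0,0],[0.4,0,0,-0.03,0,0,0],[0.4,0,0,-0.08,0,0,0],[0.4,0,0,-0.14,0,0,0],[0.6,0.05,0,-0.2,0,0,0],[1,0.11,0,-0.26,0,0,0],[1,0.11,0,-0.26,0,0,0]]'
python3 - <<'E'
from h import *
U,R=frame(13,27); c=np.array([.567,.230,.0675]); g=c+U[:,2]*.0125
rel([([.53,.1,.28],frame(50)[1]),(g+U[:,2]*.1,R)])
E
```

```text
time_s: 13.4
position: [0.5006, 0.0176, 0.282]
tcp_rot: [[0.07, 0.998, 0.004], [0.998, -0.07, -0.001], [-0.001, 0.004, -1.0]]
force: [1.3, 0.4, -0.8]
opening: 0.657
grasp_force: 0.0
row [0.0842 0.0236 0.002 ] [ 0.25 -0.04 36.  ] dist 0.087 ang 36.0
row [0.2016 0.0021 0.1141] [-16.95  23.1   71.62] dist 0.232 ang 77.1
```

```bash
python3 -m jog '[[1,0.042,0.012,0,0,0,10],[1,0.084,0.02,0,0,0,20],[1,0.11,0.02,0,0,0,30],[1,0.13,0.02,0,0,0,38],[1,0.15,0.015,0.02,-5,7,47],[1,0.17,0.01,0.04,-9,13,55],[1,0.19,0.005,0.07,-13,18,63],[1,0.202,0.002,0.114,-17,23.1,71.6],[1,0.202,0.002,0.114,-17,23.1,71.6],[1,0.202,0.002,0.114,-17,23.1,71.6],[1,0.202,0.002,0.114,-17,23.1,71.6]]'
cat > g2.py <<'E'
from h import *
U,R=frame(13,27); c=np.array([.567,.230,.0675]); g=c+U[:,2]*.0125
rel([(g+U[:,2]*.06,R),(g,R)])
E
python3 g2.py
python3 - <<'E'
from place import *
np.set_printoptions(precision=4,suppress=True)
I={}
for n in('scene','top'):
    I[n],d=cap(n)
    for t in('server','server_tip'):
        for r in models.tip_of(n,t)[:3]:
            print(n,t,round(r['p'],2),UC.T@(np.array(r['xyz'])-CC))
    C=(cloud(n,d)-CC)@UC; hsv=cv2.cvtColor(I[n],cv2.COLOR_BGR2HSV)
    h=C[(abs(C[...,0]-.045)<.055)&(abs(C[...,1]-.042)<.03)&(C[...,2]>.012)&(C[...,2]<.04)&(hsv[...,2]<95)]
    if len(h)>10: print(n,len(h),'handle top z by x',[(round(x,3),np.round(np.median(h[abs(h[:,0]-x)<.012],0),4)) for x in(0,.03,.06,.09)])
cv2.imwrite('pics/e.png',np.hstack([cv2.resize(I['scene'][130:260,180:310],(400,400)),cv2.resize(I['top'][120:230,340:450],(400,400))]))
E
```

```text
time_s: 14.78
position: [0.5178, 0.2173, 0.1658]
tcp_rot: [[0.869, 0.224, 0.441], [0.2, -0.975, 0.102], [0.453, -0.0, -0.892]]
force: [-0.4, 1.0, 0.1]
opening: 1.001
grasp_force: 0.0
row [ 0.0007 -0.0013  0.0382] [-0.    0.07 -0.05] dist 0.038 ang 0.1
row [ 0.0008 -0.0013  0.0982] [-0.    0.07 -0.05] dist 0.098 ang 0.1
scene server 0.7 [0.024  0.0411 0.0035]
scene server 0.64 [0.541  0.3831 0.0006]
scene server 0.35 [0.0252 0.0423 0.0038]
scene server_tip 0.8 [ 0.5307  0.1989 -0.002 ]
scene server_tip 0.56 [-0.0993  0.0456  0.0092]
scene 183 handle top z by x [(0, array([0.0018, 0.0372, 0.0218])), (0.03, array([0.0302, 0.0353, 0.0227])), (0.06, array([0.0585, 0.0353, 0.0223])), (0.09, array([0.0873, 0.0352, 0.021 ]))]
top server 0.74 [0.0204 0.0437 0.0066]
top server 0.56 [-0.0009 -0.0012 -0.003 ]
top server_tip 0.96 [0.5214 0.1958 0.0021]
top server_tip 0.91 [-0.1045  0.048   0.0046]
top server_tip 0.46 [0.0237 0.0429 0.0039]
top 264 handle top z by x [(0, array([0.0015, 0.0431, 0.025 ])), (0.03, array([0.0288, 0.0437, 0.0236])), (0.06, array([0.0594, 0.0429, 0.025 ])), (0.09, array([0.0874, 0.0414, 0.0238]))]
```

View pics/e.png

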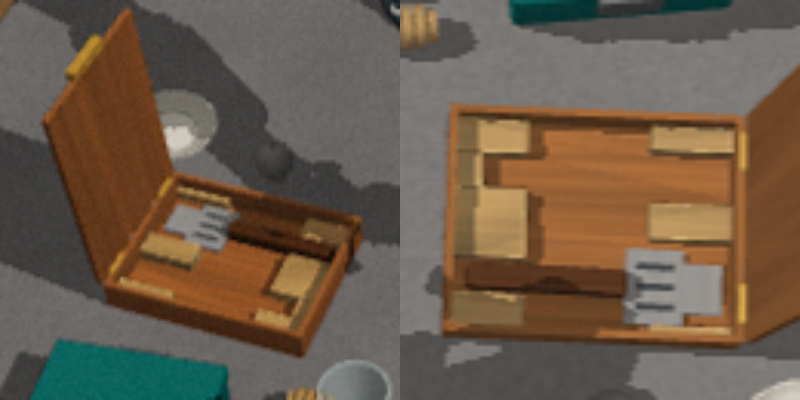

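The server lies flat in its compartment: the blade is in the pocket at (670,287) in the right half and the handle is in its slot at (500,275). Next, the spatula.

```bash
python3 -m jog '[[1,0.001,-0.001,0.05,0,0,0],[1,0.001,-0.001,0.075,0,0,0],[1,0.001,-0.001,0.09,0,0,0],[1,0.001,-0.001,0.098,0,0,0],[1,0.001,-0.001,0.098,0,0,0],[1,0.001,-0.001,0.098,0,0,0],[0.1,0.001,-0.001,0.098,0,0,0],[0.1,0.001,-0.001,0.098,0,0,0],[0.1,0.001,-0.001,0.098,0,0,0],[0.1,0.001,-0.001,0.098,0,0,0],[0.1,0.001,-0.001,0.098,0,0,0],[0.1,0.001,-0.001,0.098,0,0,0],[0.1,0.001,-0.001,0.098,0,0,0],[0.1,0.001,-0.001,0.098,0,0,0]]'; python3 - <<'E'
from place import *
s=bot.read_state();R=s['tcp_rot'];p=s['position']
rel([(p-R[:,2]*.06,R),([.53,.2,.28],frame(20)[1]),([.53,.1,.28],frame(50)[1]),(P(.05,-.042,.2),frame(86)[1])])
E
```

```text
time_s: 16.82
position: [0.5603, 0.2284, 0.0775]
tcp_rot: [[0.87, 0.224, 0.439], [0.2, -0.975, 0.102], [0.451, -0.001, -0.893]]
force: [-1.0, -0.1, -0.4]
opening: 0.229
grasp_force: 29.7
row [ 0.    0.   -0.06] [0. 0. 0.] dist 0.060 ang 0.0
row [ 0.0592  0.0207 -0.1969] [  1.61 -26.75  -6.94] dist 0.207 ang 27.7
row [ 0.0393  0.1182 -0.2071] [  8.62 -25.85 -36.38] dist 0.242 ang 45.5
row [ 0.0109  0.2972 -0.1319] [ 17.02 -23.05 -71.65] dist 0.325 ang 77.2
```

```bash
python3 -m jog '[[0.1,0,0,-0.02,0,0,0],[0.1,0,0,-0.06,0,0,0],[0.1,0.02,0.007,-0.11,0.5,-9,-2],[0.1,0.04,0.014,-0.155,1,-18,-4],[0.1,0.059,0.021,-0.197,1.6,-26.8,-7],[0.1,0.052,0.053,-0.2,4,-26.5,-16],[0.1,0.046,0.085,-0.204,6,-26.2,-26],[0.1,0.039,0.118,-0.207,8.6,-25.9,-36.4],[0.1,0.032,0.163,-0.19,10.7,-25.2,-45],[0.1,0.025,0.208,-0.17,12.8,-24.5,-54],[0.1,0.018,0.253,-0.15,15,-23.8,-63],[0.1,0.011,0.297,-0.132,17,-23.05,-71.7],[0.1,0.011,0.297,-0.132,17,-23.05,-71.7],[0.1,0.011,0.297,-0.132,17,-23.05,-71.7],[0.1,0.011,0.297,-0.132,17,-23.05,-71.7],[0.1,0.011,0.297,-0.132,17,-23.05,-71.7]]'
python3 - <<'E'
from place import *
np.set_printoptions(precision=4,suppress=True)
s=bot.read_state(); p=s['position']; R=s['tcp_rot']; print(p,UC.T@(p-CC)); U=R@np.diag([1,-1,-1])
for n in('scene','top'):
    I,d=cap(n); C=cloud(n,d); L=(C-(p-U[:,2]*.0125))@U
    m=(abs(L[...,1])<.03)&(abs(L[...,0])<.14)&(abs(L[...,2]-.0)<.03)
    b=L[m&(L[...,0]<-.05)]
    print(n,m.sum(),'x',np.percentile(L[m][:,0],[0,2,98,100]),'blade',len(b))
    if len(b)>9: print('y',np.percentile(b[:,1],[2,50,98]),np.degrees(np.polyfit(b[:,0],b[:,1],1)[0]),'z',np.median(b[:,2]),'slope',np.degrees(np.polyfit(b[:,0],b[:,2],1)[0]))
    for t in('spatula','spatula_tip'):
        for r in models.tip_of(n,t)[:4]:
            q=(np.array(r['xyz'])-(p-U[:,2]*.0125))@U
            if np.linalg.norm(q)<.16: print(n,t,round(r['p'],2),q)
rel([(P(.023,-.042,z),frame(86)[1]) for z in(.12,.02)])
E
```

```text
time_s: 18.82
position: [0.5785, -0.0711, 0.2009]
tcp_rot: [[0.068, 0.998, 0.002], [0.998, -0.068, -0.001], [-0.0, 0.002, -1.0]]
force: [0.2, -0.2, -0.3]
opening: 0.228
grasp_force: 29.7
[ 0.5785 -0.0711  0.2009] [ 0.0514 -0.042   0.2009]
scene 225 x [-0.1258 -0.1229  0.0526  0.055 ] blade 67
y [-0.0175 -0.0036  0.0158] -25.924419781073883 z 0.00423473569853105 slope 0.5952545595923673
scene spatula 0.71 [0.0026 0.0007 0.0058]
scene spatula_tip 0.73 [-0.1214  0.0052  0.0009]
top 87 x [-0.1233 -0.1231 -0.1036 -0.1026] blade 87
y [-0.0133  0.0039  0.0189] 32.075819035522514 z 0.006765031287480894 slope 3.2632997429751223
top spatula_tip 0.58 [-0.1226  0.003   0.0024]
row [-0.0275 -0.0002  0.0804] [0.06 0.02 0.06] dist 0.085 ang 0.1
row [-0.0275 -0.0003  0.1804] [0.06 0.02 0.06] dist 0.182 ang 0.1
```

```bash
python3 -m jog '[[0.1,-0.015,0,0.03,0,0,0],[0.1,-0.0285,0.0007,0.08,0,0,0],[0.1,-0.0285,0.0007,0.115,0,0,0],[0.1,-0.0285,0.0007,0.145,0,0,0],[0.1,-0.0285,0.0007,0.155,0,0,0],[0.1,-0.0285,0.0007,0.162,0,0,0],[0.1,-0.0285,0.0007,0.166,0,0,0],[0.1,-0.0285,0.0007,0.170,0,0,0],[0.1,-0.0285,0.0007,0.174,0,0,0],[0.1,-0.0285,0.0007,0.177,0,0,0],[0.1,-0.0285,0.0007,0.179,0,0,0],[0.1,-0.0285,0.0007,0.179,0,0,0]]'; python3 -m jog '[[0.1,0,0,0.0005,0,0,0],[0.1,0,0,0.001,0,0,0],[0.1,0,0,0.001,0,0,0]]'
```

```text
time_s: 20.62
position: [0.5773, -0.1008, 0.0211]
tcp_rot: [[0.069, 0.998, 0.0], [0.998, -0.069, -0.0], [-0.0, 0.0, -1.0]]
force: [-0.3, 0.5, -1.1]
opening: 0.227
grasp_force: 29.7
time_s: 21.0
position: [0.5774, -0.1008, 0.0202]
tcp_rot: [[0.069, 0.998, 0.001], [0.998, -0.069, -0.0], [-0.0, 0.001, -1.0]]
force: [-0.1, -0.4, -1.2]
opening: 0.227
grasp_force: 29.7
```

```bash
python3 -m jog '[[0.1,0,0,0.0005,0,0,0],[0.1,0,0,0.001,0,0,0],[0.1,0,0,0.001,0,0,0]]'; python3 -m jog '[[0.1,0,0,0.0005,0,0,0],[0.1,0,0,0.0007,0,0,0],[0.1,0,0,0.0007,0,0,0]]'
```

```text
time_s: 21.38
position: [0.5774, -0.1008, 0.0192]
tcp_rot: [[0.069, 0.998, 0.001], [0.998, -0.069, -0.0], [-0.0, 0.001, -1.0]]
force: [-0.1, 0.6, -1.5]
opening: 0.229
grasp_force: 29.7
time_s: 21.75
position: [0.5774, -0.1008, 0.0185]
tcp_rot: [[0.069, 0.998, 0.001], [0.998, -0.069, -0.0], [-0.0, 0.001, -1.0]]
force: [-0.8, 0.3, -0.7]
opening: 0.227
grasp_force: 29.7
```

```bash
python3 -m jog '[[0.1,0,0,0.0004,0,0,0],[0.1,0,0,0.0008,0,0,0],[0.1,0,0,0.0008,0,0,0]]'
```

```text
time_s: 22.12
position: [0.5774, -0.1008, 0.0177]
tcp_rot: [[0.069, 0.998, 0.001], [0.998, -0.069, -0.0], [-0.0, 0.001, -1.0]]
force: [0.5, 0.1, -1.1]
opening: 0.227
grasp_force: 29.7
```

```bash
python3 -m jog '[[0.1,0,0,0.0002,0,0,0],[0.1,0,0,0.0005,0,0,0],[0.1,0,0,0.0005,0,0,0]]'; python3 -m jog '[[0.1,0,0,0.0002,0,0,0],[0.1,0,0,0.0004,0,0,0],[0.1,0,0,0.0004,0,0,0]]'
python3 - <<'E'
from place import *
np.set_printoptions(precision=4,suppress=True)
I={}
for n in('scene','top'):
    I[n],d=cap(n); C=(cloud(n,d)-CC)@UC
    for a,b in((.045,.075),(-.1,-.05),(-.045,-.025)):
        q=C[(C[...,0]>a)&(C[...,0]<b)&(abs(C[...,1]+.042)<.012)&(C[...,2]<.05)]
        if len(q)>5: print(n,a,b,len(q),np.median(q,0),q[:,2].min())
cv2.imwrite('pics/f.png',cv2.resize(I['scene'][130:260,170:330],(800,600)))
E
```

```text
time_s: 22.5
position: [0.5774, -0.1008, 0.0175]
tcp_rot: [[0.069, 0.998, 0.001], [0.998, -0.069, -0.0], [-0.0, 0.001, -1.0]]
force: [-1.2, -0.0, 1.9]
opening: 0.227
grasp_force: 30.8
time_s: 22.88
position: [0.5774, -0.1008, 0.0174]
tcp_rot: [[0.069, 0.998, 0.001], [0.998, -0.069, -0.0], [-0.0, 0.001, -1.0]]
force: [-0.8, 0.5, 5.0]
opening: 0.224
grasp_force: 32.8
scene 0.045 0.075 57 [ 0.0622 -0.0446  0.0209] 0.0005128592266603337
scene -0.1 -0.05 38 [-0.0875 -0.0412  0.0105] 0.00422919384505338
```

View pics/f.png

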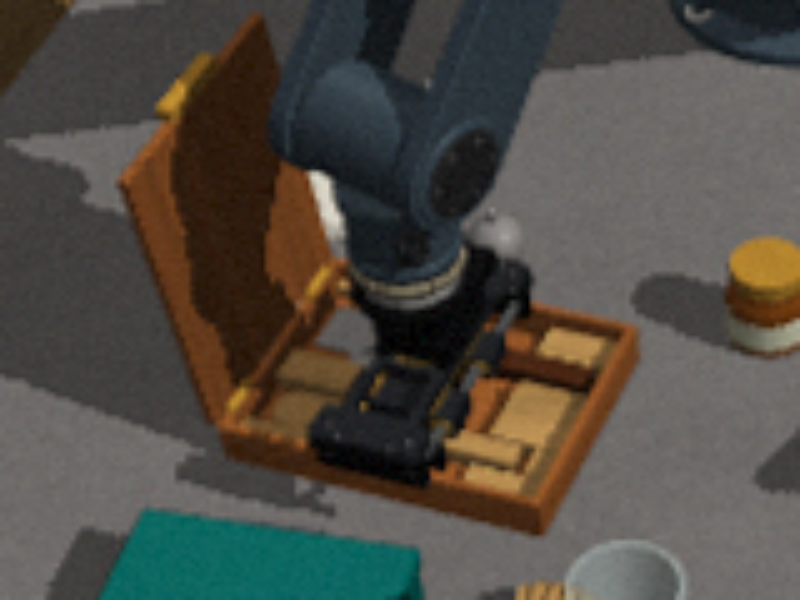

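The spatula lies level in its compartment, with its handle in the slot at (490,450) and its blade in the pocket at (290,400). I'll let go and lift.

```bash
python3 -m jog '[[0.1,0,0,-0.0004,0,0,0],[0.4,0,0,-0.0004,0,0,0],[0.4,0,0,-0.0004,0,0,0],[0.4,0,0,-0.0004,0,0,0],[0.4,0,0,-0.0004,0,0,0],[0.4,0,0,-0.01,0,0,0],[0.4,0,0,-0.03,0,0,0],[0.4,0,0,-0.08,0,0,0],[0.4,0,0,-0.14,0,0,0],[0.3,0.05,-0.02,-0.2,0,0,0],[0,0.1,-0.04,-0.26,0,0,0],[0,0.11,-0.04,-0.32,0,0,0],[0,0.11,-0.04,-0.37,0,0,0],[0,0.11,-0.04,-0.37,0,0,0]]'
python3 - <<'E'
from place import *
np.set_printoptions(precision=4,suppress=True)
I={}
for n in('scene','top'):
    I[n],d=cap(n); C=(cloud(n,d)-CC)@UC
    for yy in(.042,-.042):
      for a,b in((.045,.07),(.0,.04),(-.09,-.06)):
        q=C[(C[...,0]>a)&(C[...,0]<b)&(abs(C[...,1]-yy)<.007)&(C[...,2]<.05)]
        if len(q)>5: print(n,yy,a,b,len(q),np.median(q,0))
    for t in('spatula','spatula_tip','server_tip','lid_edge','lid_hinge'):
        for r in models.tip_of(n,t)[:3]: print(n,t,round(r['p'],2),UC.T@(np.array(r['xyz'])-CC))
    L=C[(abs(C[...,1])<.085)&(C[...,0]<-.1)&(C[...,0]>-.17)&(C[...,2]>.06)&(C[...,2]<.25)]
    f=np.polyfit(L[:,2],L[:,0],1); print(n,'lid face x at z=.036',np.polyval(f,.036),'angle',1.5708+np.arctan(-f[0]))
cv2.imwrite('pics/g.png',np.hstack([cv2.resize(I['scene'][130:260,180:310],(400,400)),cv2.resize(I['top'][120:230,340:450],(400,400))]))
print(bot.read_state()['joint_positions'])
E
```

```text
time_s: 24.72
position: [0.5449, 0.0127, 0.3915]
tcp_rot: [[0.068, 0.998, 0.007], [0.998, -0.068, -0.001], [-0.001, 0.007, -1.0]]
force: [-0.2, -0.2, -0.5]
opening: 0.016
grasp_force: 0.0
scene 0.042 0.045 0.07 19 [0.0548 0.0413 0.0228]
scene 0.042 0.0 0.04 29 [0.0161 0.0419 0.0231]
scene 0.042 -0.09 -0.06 24 [-0.076   0.0417  0.0089]
scene -0.042 0.045 0.07 23 [ 0.0553 -0.0427  0.0223]
scene -0.042 0.0 0.04 37 [ 0.0198 -0.0422  0.0221]
scene -0.042 -0.09 -0.06 27 [-0.0746 -0.0417  0.0093]
scene spatula 0.73 [ 0.021  -0.0434  0.0078]
scene spatula 0.68 [ 0.5788  0.0532 -0.0005]
scene spatula_tip 0.83 [-0.0981 -0.0388  0.0074]
scene spatula_tip 0.7 [0.1901 0.1474 0.0014]
scene spatula_tip 0.57 [ 0.7017  0.0792 -0.0015]
scene server_tip 0.86 [-0.1027  0.0464  0.0113]
scene server_tip 0.62 [ 0.5286  0.2005 -0.0038]
scene lid_edge 0.77 [-0.1365 -0.0018  0.2679]
scene lid_edge 0.42 [ 0.2011 -0.1519 -0.0002]
scene lid_hinge 0.74 [-0.1169 -0.0025  0.0368]
scene lid face x at z=.036 -0.11944742479603873 angle 1.630322038878315
top 0.042 0.0 0.04 34 [0.0117 0.0437 0.0257]
top 0.042 -0.09 -0.06 50 [-0.0749  0.0416  0.0113]
top -0.042 -0.09 -0.06 48 [-0.0758 -0.0414  0.0122]
top spatula 0.83 [ 0.5774  0.0547 -0.001 ]
top spatula 0.79 [ 0.0238 -0.0447  0.0011]
top spatula 0.31 [-0.0003 -0.002  -0.0018]
top spatula_tip 0.64 [-0.0988 -0.0394  0.0048]
top spatula_tip 0.56 [ 0.698   0.0776 -0.0008]
top server_tip 0.86 [-0.1038  0.0451  0.0037]
top server_tip 0.55 [0.5254 0.2021 0.0001]
top lid_edge 0.94 [-0.1339 -0.002   0.2694]
top lid_hinge 0.75 [-0.1139  0.0014  0.0379]
top lid_hinge 0.3 [-0.1661  0.1694 -0.0022]
top lid face x at z=.036 -0.11685007956645656 angle 1.6305968848839134
[-10.5256  15.6177  81.2333  -0.013   83.1947  -6.5456]
```

View pics/g.png

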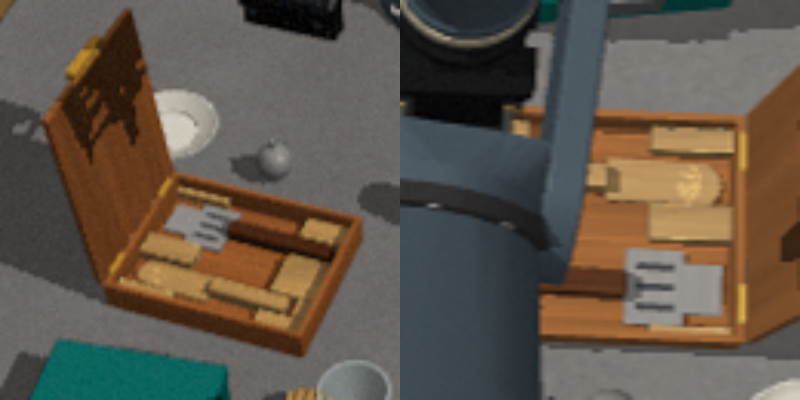

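Both utensils lie level in their compartments, server at (215,225) and spatula at (215,285) in the left half. Next is the lid: I'll go over it with the fingers closed and push it shut from behind.

```bash
python3 - <<'E'
from place import *
R=frame(86)[1]
rel([(P(-.18,0,.40),R),(P(-.18,0,.252),R)])
print('sweep from B (-.18,.252):')
for th in [93]+list(range(88,-1,-8)):
    t=np.radians(th); d=np.array([np.cos(t),np.sin(t)]);n=np.array([-np.sin(t),np.cos(t)])
    K=np.array([-.116,.036])+.205*d+.008*n+[-.0095,.011]
    print(th,np.round([K[0]+.18,0,.252-K[1]],3))
E
```

```text
row [-0.3116 -0.0026 -0.0139] [-0.05  0.01  0.02] dist 0.312 ang 0.1
row [-0.3116 -0.0025  0.1341] [-0.05  0.01  0.02] dist 0.339 ang 0.1
sweep from B (-.18,.252):
93 [0.036 0.    0.001]
88 [ 0.054  0.    -0.   ]
80 [0.082 0.    0.002]
72 [0.11  0.    0.008]
64 [0.137 0.    0.017]
56 [0.163 0.    0.031]
48 [0.186 0.    0.047]
40 [0.206 0.    0.067]
32 [0.224 0.    0.09 ]
24 [0.239 0.    0.114]
16 [0.249 0.    0.141]
8 [0.256 0.    0.169]
0 [0.259 0.    0.197]
```

```bash
python3 -m jog '[[0,-0.05,-0.002,-0.014,0,0,0],[0,-0.11,-0.002,-0.014,0,0,0],[0,-0.17,-0.002,-0.014,0,0,0],[0,-0.23,-0.002,-0.014,0,0,0],[0,-0.28,-0.0025,-0.014,0,0,0],[0,-0.312,-0.0025,-0.014,0,0,0],[0,-0.312,-0.0025,-0.014,0,0,0],[0,-0.312,-0.0025,0.03,0,0,0],[0,-0.312,-0.0025,0.08,0,0,0],[0,-0.312,-0.0025,0.12,0,0,0],[0,-0.312,-0.0025,0.134,0,0,0],[0,-0.312,-0.0025,0.134,0,0,0],[0,-0.312,-0.0025,0.134,0,0,0]]'
python3 - <<'E'
from place import *
s=bot.read_state(); print(UC.T@(s['position']-CC),s['joint_positions'])
E
```

```text
time_s: 26.95
position: [0.522, -0.2999, 0.2549]
tcp_rot: [[0.069, 0.998, 0.004], [0.998, -0.069, -0.003], [-0.003, 0.004, -1.0]]
force: [0.1, -0.3, 0.7]
opening: 0.003
grasp_force: 0.0
[-0.18069614 -0.00163173  0.25487566] [-4.05088759e+01  2.70005656e+01  8.43319043e+01  2.00317364e-02
  6.83999992e+01 -3.65782338e+01]
```

```bash
python3 -m jog '[[0,0.02,0,0.002,0,0,0],[0,0.03,0,0.003,0,0,0],[0,0.037,0,0.003,0,0,0],[0,0.045,0,0.003,0,0,0],[0,0.055,0,0.003,0,0,0],[0,0.068,0,0.004,0,0,0],[0,0.082,0,0.005,0,0,0],[0,0.096,0,0.007,0,0,0],[0,0.11,0,0.01,0,0,0],[0,0.11,0,0.01,0,0,0]]'
python3 - <<'E'
from place import *
s=bot.read_state(); print(UC.T@(s['position']-CC),s['force'])
_,d=cap('scene','h.png'); C=(cloud('scene',d)-CC)@UC
L=C[(abs(C[...,1])<.085)&(C[...,0]>-.115)&(C[...,0]<-.02)&(C[...,2]>.07)&(C[...,2]<.2)]
print(len(L),np.degrees(np.arctan2(L[:,2]-.036,L[:,0]+.116))[::200])
print(models.tip_of('scene','lid_edge')[:1])
E
```

```text
time_s: 28.2
position: [0.5278, -0.1873, 0.2422]
tcp_rot: [[0.068, 0.998, -0.001], [0.998, -0.068, 0.002], [0.002, -0.001, -1.0]]
force: [-0.3, 0.2, 0.9]
opening: 0.005
grasp_force: 0.0
[-0.06803459  0.00041488  0.24224063] [-0.32509928  0.19314049  0.89697724]
332 [71.90657593 72.12114821]
[{'xyz': [0.5262, -0.1665, 0.2593], 'p': 0.75}]
```

The lid follows the fingers as modelled, now at about 72°. I'll keep going along the arc.

```bash
python3 -m jog '[[0,0.013,0,0.003,0,0,0],[0,0.027,0,0.007,0,0,0],[0,0.04,0,0.014,0,0,0],[0,0.053,0,0.021,0,0,0],[0,0.065,0,0.029,0,0,0],[0,0.076,0,0.037,0,0,0],[0,0.086,0,0.047,0,0,0],[0,0.096,0,0.057,0,0,0],[0,0.105,0,0.068,0,0,0],[0,0.114,0,0.08,0,0,0],[0,0.122,0,0.092,0,0,0],[0,0.129,0,0.104,0,0,0],[0,0.134,0,0.117,0,0,0],[0,0.139,0,0.131,0,0,0],[0,0.143,0,0.145,0,0,0],[0,0.146,0,0.157,0,0,0],[0,0.147,0,0.165,0,0,0],[0,0.148,0,0.172,0,0,0],[0,0.148,0,0.172,0,0,0]]'
```

```text
time_s: 30.68
position: [0.5384, -0.042, 0.0702]
tcp_rot: [[0.069, 0.998, -0.0], [0.998, -0.069, -0.0], [-0.0, -0.0, -1.0]]
force: [-0.1, -1.0, 0.3]
opening: 0.006
grasp_force: 0.0
```

```bash
python3 -m jog '[[0,0,0,0.002,0,0,0],[0,0,0,0.004,0,0,0],[0,0,0,0.006,0,0,0],[0,0,0,0.008,0,0,0],[0,0,0,0.010,0,0,0],[0,0,0,0.0115,0,0,0],[0,0,0,0.0125,0,0,0],[0,0,0,0.0135,0,0,0],[0,0,0,0.0135,0,0,0]]'; python3 -m jog '[[0,0,0,0.0005,0,0,0],[0,0,0,0.001,0,0,0],[0,0,0,0.001,0,0,0]]'
```

```text
time_s: 31.8
position: [0.5387, -0.0421, 0.0572]
tcp_rot: [[0.069, 0.998, 0.001], [0.998, -0.069, -0.0], [-0.0, 0.001, -1.0]]
force: [0.5, -0.6, 0.0]
opening: 0.009
grasp_force: 0.0
time_s: 32.17
position: [0.5387, -0.042, 0.0563]
tcp_rot: [[0.069, 0.998, 0.001], [0.998, -0.069, -0.0], [-0.0, 0.001, -1.0]]
force: [-0.8, -0.7, -0.4]
opening: 0.004
grasp_force: 0.3
```

```bash
python3 -m jog '[[0,0,0,0.0005,0,0,0],[0,0,0,0.001,0,0,0],[0,0,0,0.001,0,0,0]]';python3 -m jog '[[0,0,0,0.0005,0,0,0],[0,0,0,0.001,0,0,0],[0,0,0,0.001,0,0,0]]'
```

```text
time_s: 32.55
position: [0.5387, -0.042, 0.0554]
tcp_rot: [[0.069, 0.998, 0.001], [0.998, -0.069, -0.0], [-0.0, 0.001, -1.0]]
force: [-0.9, -0.1, 1.2]
opening: 0.005
grasp_force: 1.3
time_s: 32.92
position: [0.5388, -0.042, 0.0553]
tcp_rot: [[0.069, 0.998, 0.001], [0.998, -0.069, -0.001], [-0.0, 0.001, -1.0]]
force: [-2.4, -0.1, 10.5]
opening: 0.004
grasp_force: 4.8
```

```bash
python3 -m jog '[[0,0,0,0.0003,0,0,0],[0,0,0,0.0003,0,0,0],[0,0,0,-0.005,0,0,0],[0,0,0,-0.03,0,0,0],[0,0,0,-0.08,0,0,0],[0,0,0,-0.14,0,0,0],[0,0,0,-0.2,0,0,0],[0,-0.03,-0.05,-0.26,0,0,0],[0,-0.03,-0.1,-0.28,0,0,0],[0,-0.03,-0.15,-0.28,0,0,0],[0,-0.03,-0.15,-0.28,0,0,0]]'
python3 - <<'E'
from place import *
np.set_printoptions(precision=4,suppress=True)
I,d=cap('scene','i.png'); C=(cloud('scene',d)-CC)@UC
L=C[(abs(C[...,1])<.08)&(abs(C[...,0])<.1)&(C[...,2]>.02)&(C[...,2]<.08)]
print(len(L),'slope deg',np.degrees(np.polyfit(L[:,0],L[:,2],1)[0]),np.median(L[:,2]))
cap('top')
for n in('scene','top'):
    for t in('lid_edge','carafe','lunch_box','honey_jar','saucer','infuser','dipper'): 
        r=models.tip_of(n,t)[:1]; print(n,t,[np.array(q['xyz']) for q in r])
E
```

```text
time_s: 34.3
position: [0.3827, -0.0601, 0.3342]
tcp_rot: [[0.07, 0.998, -0.001], [0.998, -0.07, 0.0], [0.0, -0.001, -1.0]]
force: [0.6, -1.0, 0.1]
opening: -0.0
grasp_force: 0.0
2096 slope deg -0.14073522315556813 0.04311145330639465
scene lid_edge [array([0.5397, 0.0003, 0.0419])]
scene carafe [array([ 0.7925,  0.1054, -0.0046])]
scene lunch_box [array([ 0.7698, -0.1499, -0.0035])]
scene honey_jar [array([0.4028, 0.0809, 0.0023])]
scene saucer [array([ 0.3507, -0.2736,  0.0041])]
scene infuser [array([ 0.3841, -0.1297, -0.0022])]
scene dipper [array([ 0.5262, -0.2358,  0.0374])]
top lid_edge [array([0.5461, 0.0018, 0.0393])]
top carafe [array([0.7938, 0.1066, 0.0017])]
top lunch_box [array([ 0.7685, -0.1492, -0.0019])]
top honey_jar [array([0.4055, 0.0824, 0.0041])]
top saucer [array([ 0.3483, -0.271 ,  0.0003])]
top infuser [array([ 0.3502, -0.2754, -0.0014])]
top dipper [array([ 0.7003,  0.0755, -0.0021])]
```

View pics/i.png

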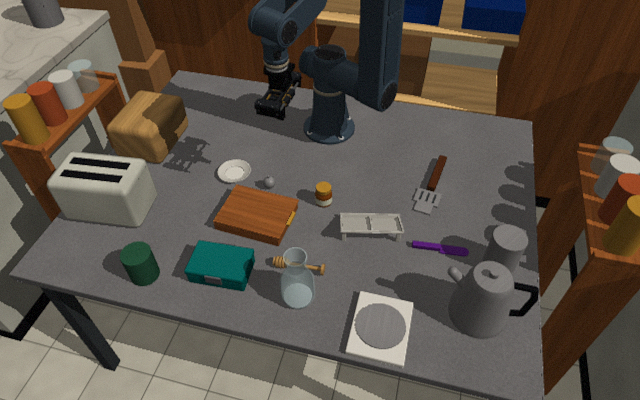

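The lid is flat and shut at (256,214), the rest at (371,226) is empty, and everything else stands where it was. The arm touches nothing, so I'll hand in.

```bash
python3 -c "
from rig import workorder
print(workorder.hand_in())"
```

```text
the job is handed in; nothing more can be done
None
```

The cake server and then the wooden spatula were set down level in their compartments, the lid was lowered fully shut, nothing else was disturbed, and the job was handed in at about 34 s of the 72 s allowed.

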